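Swap the teacup and the stray acrylic cup

TASK

The brown teacup has been left in the row of clear acrylic cups on the wooden stand, and the third acrylic cup is standing on the bamboo coaster: swap them, so that the three acrylic cups stand in a row and the teacup stands on the coaster. Use the empty dark mat as the temporary place: stand one of the two on it, move the other one straight to its proper place, then move the first from the mat to its own. Centre each on its round white mark or on the coaster, upright, set them down rather than dropping them, and leave the other two acrylic cups and everything else where they are.

Things in the scene. Friction and masses are not known exactly. Their poses are not given: they have to be found in the camera images.
- teacup_center (a point): Reddish-brown ceramic teacup with one ear handle, 66 mm outer diameter at the rim, 80 mm tall, 4 mm wall, about 0.2 kg. The point is on its axis half-way up (40 mm above its underside). z is up the axis; the handle is on the +y side and reaches 69 mm from the axis: grip the body across x, near the rim. It starts on one of the three marks of the stand.
- cup_c_center (a point): The clear, slightly bluish acrylic cup that starts on the coaster: open tumbler without handle, 60 mm diameter at the foot, 62 mm at the rim, 100 mm tall, about 0.11 kg; best gripped in its upper third. The point is on its axis half-way up (50 mm above its underside), z up the axis.
- cup_a_center (a point): Acrylic cup of the same kind, already on a mark of the stand; to be left alone. Point on its axis 50 mm above its underside.
- cup_b_center (a point): Acrylic cup of the same kind, already on another mark of the stand; to be left alone. Point on its axis 50 mm above its underside.
- mark0 (a point): Centre of round white mark 0 (74 mm diameter) on top of the fixed dark wooden stand (110 x 370 mm, 12 mm high). The three marks lie 120 mm apart along the stand's y, number 0 at its -y end. z up, x across the stand.
- mark1 (a point): Centre of round white mark 1 (74 mm diameter) on top of the fixed dark wooden stand (110 x 370 mm, 12 mm high). The three marks lie 120 mm apart along the stand's y, number 0 at its -y end. z up, x across the stand.
- mark2 (a point): Centre of round white mark 2 (74 mm diameter) on top of the fixed dark wooden stand (110 x 370 mm, 12 mm high). The three marks lie 120 mm apart along the stand's y, number 0 at its -y end. z up, x across the stand.
- coaster_top (a point): Centre of the top of the fixed round bamboo coaster, 100 mm diameter, 8 mm high, z up.
- mat_top (a point): Centre of the top of the fixed, empty square mat of dark ribbed rubber, 130 x 130 mm, 6 mm high, z up.
- ladle: Bystander: aluminium ladle lying on the counter, about 310 mm long and up to 40 mm high; origin under its bowl, handle along -x.
- caddy: Bystander: tea tin with a green band, 76 mm diameter, 120 mm tall; origin at the centre of its underside.
- flask: Bystander: green glass bottle, 72 mm diameter, 200 mm tall; origin at the centre of its underside.
- bowl: Bystander: white ceramic bowl, 120 mm diameter, 55 mm tall; origin at the centre of its underside.
Mind the look-alikes: they are no part of the job. Of the things like the part that bears teacup_center, leave any that is yellow; of the rest the larger one is meant.

How it is judged:
By the outcome, as a careful person would: the job done as asked, in the order asked, and still so for the second after the job is handed in, with the robot touching nothing.
It also fails if it takes over 64 s, if anything falls off the work surface, if the arm or the gripper's body presses on something with over 40 N, if the wrist force passes 120 N, or if a joint passes its speed limit or range.

ROBOT

A 6-joint arm with a two-finger parallel gripper is mounted at the origin on the work surface. World frame = base frame: x ahead of the robot, y to its left, z up, the work surface at z = 0. Lengths are in m, angles in degrees, forces in N, time in s.
With the tool pointing down it reaches from about 0.25 to 0.725 m from the base axis. Payload 4 kg.
Tool frame: the origin (TCP) lies between the finger pads; the fingertips stand 22 mm ahead of it and the grasp point (between the pads) lies 3 mm ahead of it; z points along the fingers, y is the direction in which the jaws open and shut (so a half turn about z gives the same grasp; the last joint's range is limited). The gripper opens to 85 mm and grips with 20 to 120 N. Pads are 22 mm wide; open, the fingers measure 114 mm over their backs; the gripper's body (76 mm by 85 mm) begins 54 mm behind the grasp point. The pads swing forward as they close: fully open they stand 13 mm farther back than shut.
Start: joints at [69.958, 13.785, 0.286, 76.501, 0, 90], TCP at [0.171, 0.47, 0.253] pointing down, gripper open.
Joint ranges: [-155.79, 155.79], [-60.16, 107.12], [-62.33, 73.08], [-114, 123.19], [-81.49, 82.49], [-180, 180]. Speed limits (degrees/s): [159.86, 159.86, 180, 180, 180, 180].

INTERFACE

Orientations are given as a 3x3 rotation matrix whose columns are the frame's x, y, z axes.
In Python, from bench import * gives the robot as it stands. The module is installed in compiled form; this text tells all that it offers.
- The arm moves only by the tool step_arm, never from a script. Its argument "deltas" is a list of rows, each a list of 2 entries, a list of its own where there are three numbers: the shift along the world's x, y, z in cm, then the turn, a rotation vector about the world's x, y, z in rad. In form: [[[dx, dy, dz], [wx, wy, wz]], ...]. A call has exactly 8 rows; each row is the pose to reach, as a shift and turn from the pose measured when the call began; what a row does not reach only later rows make up. A row lasts 1/8 s, in which the tool goes at most 62.5 mm and 10.7 degrees, less where a joint would pass 70% of its speed; a pose out of reach is approached as far as the arm can. A call with a gripper value outside its range is refused whole. "gripper" is the finger opening in cm, from 0 to 8.54, set as the call begins (left out, the last holds). The fingers move at their own pace and stop on an object; "grip_force" is the grip in N (left out, the last holds). Time passes only in rows, so rows that repeat a pose let the fingers close, or fill a call up. It gives the time, the measured TCP pose, the force and the opening at its end, in the units of the state.
- get_state(): the state, without advancing time (a new reading comes with each control period).
- read_camera(name): name is "scene" or "top" or "wrist"; returns a dict with "color" (400x640x3 uint8, red, green, blue), "depth" (400x640 float32, m along the optical axis (not along the pixel's ray), 0 where there is no reading), "fx", "fy", "cx", "cy" (pixels), "R" (3x3) and "t" (3): a world point X has camera coordinates R X + t. Camera axes: x right, y down, z forward; pixel columns grow to the right and rows downward; lengths in m; the calibration is good to about 2 mm. The wrist camera is an equidistant fisheye: a pixel r from the principal point sees the ray r / f radians off the axis. A picture is of the moment at which its call begins.
- close_job(): hands the job in, once; it reports no verdict.
The state is a dict: "t": time; "q": joint angles; "joint_velocities": joint speeds; "tau": joint torques, N m; "position": TCP position; "tool_rot": TCP orientation; "force": force on the tool from outside, world axes, zero at the start; "ft_torque": the same for the moment, N m; "gripper_width": finger opening in m.
Only numpy, scipy, OpenCV 4.12 (cv2) and the standard library are available. Lean on these libraries where they do the work, as an engineer would, in place of code of your own. Each camera call takes 0.05 s, during which the arm holds its last target.

## Working session

There is one attempt and no reset: what is moved stays moved. The work goes in short steps, Python scripts to look and compute and a tool call to move; the robot and the scene stay as the last step left them, time stands still between calls to the robot, and variables do not carry over. Pictures are saved under pics/ and viewed, and the job is handed in when it is done.

Besides the shell and the picture viewer there is one more tool, called after "Emit:" by a JSON object that holds its "name" and its "arguments". step_arm: Moves the arm, as the interface text tells. Its arguments: {"type":"object","properties":{"deltas":{"type":"array"},"gripper":{"type":"number"},"grip_force":{"type":"number"}},"required":["deltas"]}

```bash
mkdir -p pics
cat > h.py <<'E'
from bench import *
import numpy as np, cv2
def save(c,n,box=None,scale=1):
    im=c["color"][:,:,::-1]
    if box: im=im[box[1]:box[3],box[0]:box[2]]
    if scale!=1: im=cv2.resize(im,None,fx=scale,fy=scale,interpolation=cv2.INTER_CUBIC)
    cv2.imwrite("pics/"+n,im)
def ray(c,u,v):
    R=np.array(c["R"]);t=np.array(c["t"])
    d=R.T@np.array([(u-c["cx"])/c["fx"],(v-c["cy"])/c["fy"],1]);return -R.T@t,d
def onplane(c,u,v,z):
    o,d=ray(c,u,v);return o+d*(z-o[2])/d[2]
def proj(c,X):
    p=np.array(c["R"])@np.array(X)+np.array(c["t"]);return c["fx"]*p[0]/p[2]+c["cx"],c["fy"]*p[1]/p[2]+c["cy"]
E
python3 - <<'E'
from h import *
import pickle
for n in("scene","top"):
    c=read_camera(n);save(c,n+"0.png");pickle.dump(c,open(n+"0.pkl","wb"))
    print(n,c["fx"],c["cx"],c["cy"],np.round(c["R"],3).tolist(),np.round(-np.array(c["R"]).T@c["t"],3))
s=get_state();print(s["t"],s["position"],np.round(s["tool_rot"],3).tolist(),s["gripper_width"],s["force"])
E
```

```text
scene 449.2566666219319 316.1173297476594 196.67292744675837 [[-0.171, 0.985, 0.005], [0.826, 0.147, -0.544], [-0.537, -0.089, -0.839]] [1.235 0.096 1.023]
top 454.9676657443094 315.5302686207521 193.13570731172499 [[0.023, -1.0, -0.002], [-0.987, -0.022, -0.16], [0.16, 0.005, -0.987]] [ 0.428 -0.004  1.2  ]
0.1 [0.17118845 0.46923005 0.25251988] [[-0.939, 0.343, -0.001], [0.343, 0.939, -0.002], [0.0, -0.002, -1.0]] 0.08537159126057271 [ 1.02513491 -0.22575282 -0.96585037]
```

View pics/scene0.png

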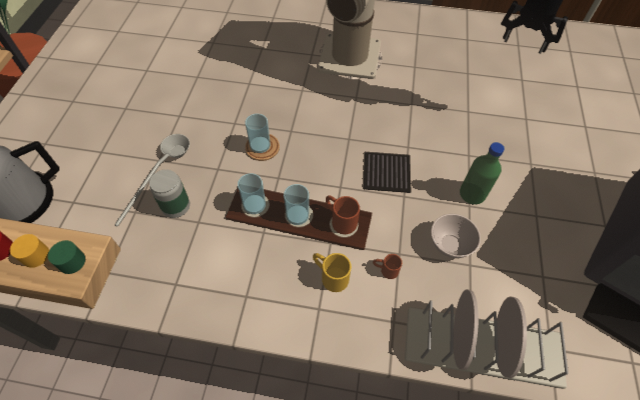

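View pics/top0.png

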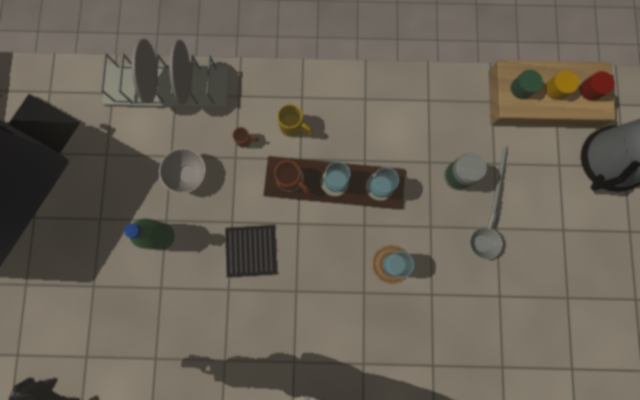

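Look-alikes for the teacup in the scene view: the brown cup on the stand at (345,215), a small brown cup at (391,265), and a yellow mug at (336,270). I choose the larger brown one on the stand. Next I check it in a close crop.

Run:
```python
from h import *
import pickle
c=pickle.load(open("scene0.pkl","rb"));save(c,"s_crop.png",(215,105,425,300),3.5)
c=pickle.load(open("top0.pkl","rb"));save(c,"t_crop.png",(215,90,425,290),3.0)
```

```text
(no output)
```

View pics/s_crop.png

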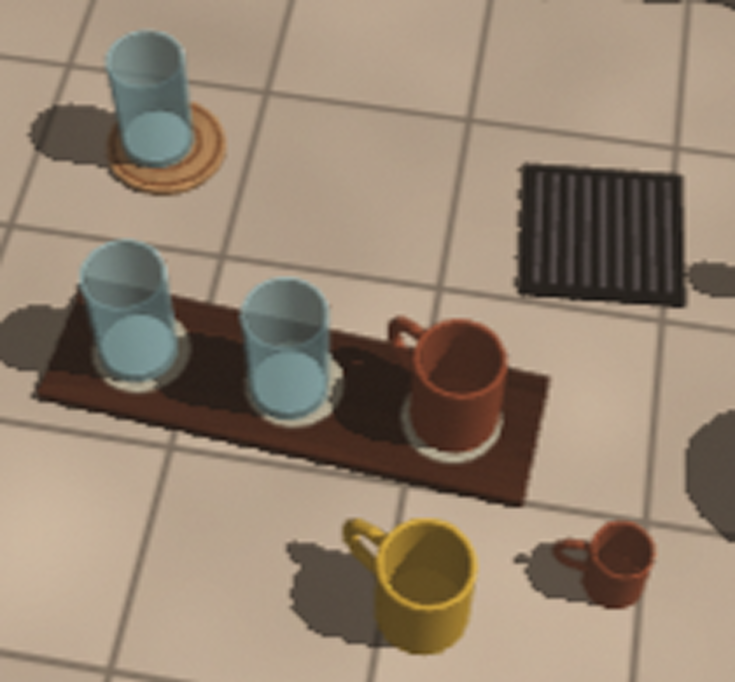

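View pics/t_crop.png

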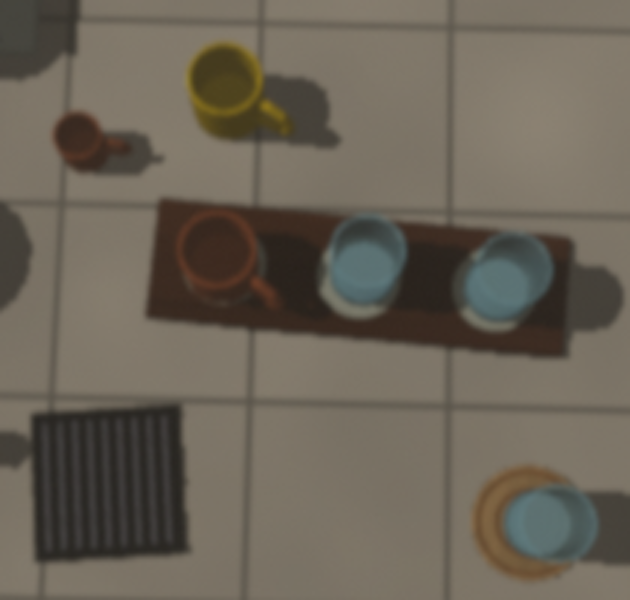

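The crop confirms it: the large brown cup is on the stand's left-hand mark in the top view (287,177), with its handle toward -x/-y. Now I measure.

```bash
cat > m.py <<'E'
from h import *
def hsv(c): return cv2.cvtColor(c["color"],cv2.COLOR_RGB2HSV)
def big(mask,box):
    m=np.zeros_like(mask);x0,y0,x1,y1=box;m[y0:y1,x0:x1]=mask[y0:y1,x0:x1]
    k=max(cv2.findContours(m,cv2.RETR_EXTERNAL,cv2.CHAIN_APPROX_NONE)[0],key=cv2.contourArea);return k[:,0,:].astype(float)
def cplane(c,k,z): return np.array([onplane(c,u,v,z)[:2] for u,v in k])
def circ(P):
    A=np.c_[2*P,np.ones(len(P))];s=np.linalg.lstsq(A,(P**2).sum(1),rcond=None)[0]
    r=np.sqrt(s[2]+s[0]**2+s[1]**2);e=np.abs(np.hypot(*(P-s[:2]).T)-r);return s[:2],r,e
def rcirc(P):
    for _ in range(8):
        o,r,e=circ(P);P=P[e<max(0.0025,np.percentile(e,80))] if e.max()>.0025 else P
    return np.round(o,4),round(r,4),len(P),round(e.max(),4)
E
python3 - <<'E'
from m import *
import pickle
S=pickle.load(open("scene0.pkl","rb"));T=pickle.load(open("top0.pkl","rb"))
for n,c,pts in(("S",S,dict(tea=(345,222),teain=(344,208),wood=(320,232),white=(343,234),coast=(274,150),cup=(258,143),cupin=(255,125),mat=(387,170),tile=(300,150))),
 ("T",T,dict(tea=(290,188),teain=(287,173),wood=(310,195),white=(330,193),coast=(378,268),cup=(395,263),cupwall=(410,262),mat=(250,250),tile=(320,260)))):
    h=hsv(c)
    print(n,{k:h[v,u].tolist()+[round(float(c["depth"][v,u]),3)] for k,(u,v) in pts.items()})
# depth based 3D for scene: points
for n,c in(("S",S),("T",T)):
    h=hsv(c);H,Sa,V=[h[:,:,i].astype(int) for i in range(3)]
    # mat corners
    box=(355,145,420,200) if n=="S" else (215,215,290,285)
    k=big((V<75).astype(np.uint8)*255 if n=="S" else (V<75).astype(np.uint8)*255,box)
    P=cplane(c,k,.006);r=cv2.minAreaRect((P*1000).astype(np.float32));print(n,"mat",r)
    box=(215,180,385,260) if n=="S" else (255,150,415,215)
    k=big(((V<110)&(Sa>100)).astype(np.uint8)*255,box)
    k=cv2.convexHull(k.astype(np.float32))[:,0]
    P=cplane(c,k,.012);r=cv2.minAreaRect((P*1000).astype(np.float32));print(n,"stand",r)
E
```

```text
S {'tea': [8, 143, 73, 1.09], 'teain': [8, 137, 69, 1.154], 'wood': [10, 146, 70, 1.147], 'white': [15, 69, 136, 1.145], 'coast': [14, 129, 168, 1.296], 'cup': [89, 45, 142, 1.255], 'cupin': [78, 28, 119, 1.27], 'mat': [5, 34, 83, 1.26], 'tile': [15, 59, 174, 1.307]}
T {'tea': [11, 111, 55, 1.164], 'teain': [10, 119, 62, 1.205], 'wood': [10, 109, 54, 1.2], 'white': [28, 32, 118, 1.205], 'coast': [17, 119, 122, 1.178], 'cup': [90, 43, 113, 1.172], 'cupwall': [88, 42, 92, 1.103], 'mat': [12, 21, 62, 1.184], 'tile': [20, 41, 123, 1.188]}
S mat ((467.2763366699219, 167.43460083007812), (130.01907348632812, 130.2169189453125), 4.876681804656982)
S stand ((637.7931518554688, -45.8253173828125), (366.3335876464844, 143.28695678710938), 85.78131103515625)
T mat ((465.6649475097656, 181.45169067382812), (128.19134521484375, 158.26048278808594), 4.780753135681152)
T stand ((652.3719482421875, -45.850982666015625), (361.6906433105469, 102.81356048583984), 85.79828643798828)
```

```bash
cat >> m.py <<'E'
def cloud(c,box,mask=None):
    x0,y0,x1,y1=box;v,u=np.mgrid[y0:y1,x0:x1];d=c["depth"][y0:y1,x0:x1]
    ok=d>0
    if mask is not None: ok&=mask[y0:y1,x0:x1]
    u,v,d=u[ok],v[ok],d[ok]
    p=np.c_[(u-c["cx"])/c["fx"]*d,(v-c["cy"])/c["fy"]*d,d]
    return (p-np.array(c["t"]))@np.array(c["R"])
E
python3 - <<'E'
from m import *
import pickle
S=pickle.load(open("scene0.pkl","rb"));T=pickle.load(open("top0.pkl","rb"))
for n,c in(("S",S),("T",T)):
    h=hsv(c);H,Sa,V=[h[:,:,i].astype(int) for i in range(3)]
    # coaster
    box=(235,105,290,170) if n=="S" else (365,240,420,290)
    m=(((H>=10)&(H<20)&(Sa>(100 if n=="S" else 90))&(V>90)))
    k=big(m.astype(np.uint8)*255,box); print(n,"coaster",rcirc(cplane(c,k,.008)))
    # stand
    box=(215,180,385,260) if n=="S" else (255,150,415,215)
    m=(Sa>85)&(V<115)
    P=cloud(c,box,m);Q=P[np.abs(P[:,2]-.012)<.006]
    r=cv2.minAreaRect((Q[:,:2]*1000).astype(np.float32));print(n,"stand",r,len(Q),Q[:,2].mean())
    # teacup
    box=(320,190,365,240) if n=="S" else (268,155,315,200)
    P=cloud(c,box);Q=P[P[:,2]>.02]
    print(n,"tea zmax",np.percentile(Q[:,2],99)); R=Q[Q[:,2]>.084]; print("  rim pts",len(R),R[:,:2].min(0),R[:,:2].max(0),rcirc(R[:,:2]))
    hd=np.array(R[:,:2])
    box=(240,105,280,160) if n=="S" else (375,245,420,285)
    P=cloud(c,box);Q=P[P[:,2]>.02]
    print(n,"cupc zmax",np.percentile(Q[:,2],99)); R=Q[Q[:,2]>.095]; print("  rim pts",len(R),R[:,:2].min(0),R[:,:2].max(0),rcirc(R[:,:2]))
E
```

```text
S coaster (array([ 0.4435, -0.1954]), np.float64(0.0475), 48, np.float64(0.0018))
S stand ((652.1777954101562, -47.03968811035156), (368.53765869140625, 111.2556381225586), 85.91169738769531) 2816 0.012003131304082109
S tea zmax 0.09447660866311582
  rim pts 191 [0.62261713 0.04236174] [0.68930788 0.10698124] (array([0.6572, 0.0748]), np.float64(0.0308), 174, np.float64(0.0024))
S cupc zmax 0.110217391851169
  rim pts 190 [ 0.40617101 -0.2329183 ] [ 0.47042666 -0.17216995] (array([ 0.439 , -0.2028]), np.float64(0.0292), 168, np.float64(0.0024))
T coaster (array([ 0.4409, -0.1952]), np.float64(0.047), 72, np.float64(0.0021))
T stand ((652.3135986328125, -46.34539794921875), (365.51300048828125, 106.04480743408203), 85.59038543701172) 2010 0.012746737559909274
T tea zmax 0.09639261282226985
  rim pts 153 [0.62388662 0.03404666] [0.68777583 0.10696598] (array([0.6559, 0.0742]), np.float64(0.0309), 128, np.float64(0.0023))
T cupc zmax 0.11042661513747605
  rim pts 144 [ 0.40893518 -0.23335829] [ 0.46804289 -0.17258495] (array([ 0.4388, -0.2027]), np.float64(0.0292), 144, np.float64(0.0025))
```

Run:
```python
from m import *
import pickle
S=pickle.load(open("scene0.pkl","rb"));T=pickle.load(open("top0.pkl","rb"))
o=np.array([.6565,.0745])
for n,c,box in(("S",S,(318,185,370,240)),("T",T,(268,155,315,200))):
    P=cloud(c,box);P=P[(P[:,2]>.03)];d=P[:,:2]-o;r=np.hypot(*d.T);k=(r>.042)&(r<.072);d=d[k]
    print(n,k.sum(),np.degrees(np.arctan2(*d.mean(0)[::-1])),r[k].max(),P[k][:,2].min(),P[k][:,2].max())
s=get_state();print(s["position"])
```

```text
S 77 -124.89791154163248 0.06677660692900418 0.030775237141914998 0.08331387114236356
T 59 -127.48326129971153 0.06862694164792414 0.0303769347670963 0.08475988168740038
[0.17118845 0.46923005 0.25251988]
```

Emit:
{"name": "step_arm", "arguments": {"deltas": [[[5, -4, 0], [0, 0, -0.18]], [[11, -9, 0], [0, 0, -0.36]], [[16.5, -13.5, 0], [0, 0, -0.54]], [[22, -18, 0], [0, 0, -0.72]], [[27.5, -22.5, 0], [0, 0, -0.9]], [[33, -27, 0], [0, 0, -1.08]], [[38.5, -31.5, 0], [0, 0, -1.26]], [[43, -35.5, 0], [0, 0, -1.44]]], "gripper": 8.54, "grip_force": 35}}

```text
t: 1.1
position: [0.5584, 0.1502, 0.252]
tool_rot: [[0.223, 0.975, -0.003], [0.975, -0.223, 0.001], [-0.0, -0.003, -1.0]]
force: [0.8, 1.1, 0.2]
gripper_width: 0.0851
```

```bash
cat > st.py <<'E'
from h import *
s=get_state();R=np.array(s["tool_rot"]);print(round(s["t"],2),np.round(s["position"],4),"yaw",np.degrees(np.arctan2(R[1,1],R[0,1])).round(1),"z",R[:,2].round(3),"q",np.round(s["q"],1),"F",np.round(s["force"],1),"w",round(s["gripper_width"],4))
E
python3 st.py
```

```text
1.1 [0.5584 0.1502 0.252 ] yaw -12.9 z [-0.003  0.001 -1.   ] q [1.500e+01 2.290e+01 1.290e+01 8.010e+01 1.000e-01 1.179e+02] F [0.8 1.1 0.2] w 0.0851
```

Emit:
{"name": "step_arm", "arguments": {"deltas": [[[4, -3, -1], [0, 0, -0.1]], [[7, -5, -2], [0, 0, -0.25]], [[9, -7, -4], [0, 0, -0.35]], [[9.8, -7.6, -6], [0, 0, -0.4]], [[9.8, -7.6, -9], [0, 0, -0.4]], [[9.8, -7.6, -11.5], [0, 0, -0.4]], [[9.8, -7.6, -11.5], [0, 0, -0.4]], [[9.8, -7.6, -11.5], [0, 0, -0.4]]]}}

```text
t: 2.1
position: [0.6568, 0.0743, 0.1377]
tool_rot: [[0.585, 0.811, -0.001], [0.811, -0.585, 0.002], [0.0, -0.002, -1.0]]
force: [0.3, -1.0, 1.0]
gripper_width: 0.0853
```

```bash
python3 st.py
python3 - <<'E'
from h import *
save(read_camera("wrist"),"w1.png");save(read_camera("scene"),"s1.png",(250,80,420,270),3)
E
```

```text
2.1 [0.6568 0.0743 0.1377] yaw -35.8 z [-0.001  0.002 -1.   ] q [6.400e+00 3.580e+01 1.680e+01 7.100e+01 1.000e-01 1.322e+02] F [ 0.3 -1.   1. ] w 0.0853
```

View pics/w1.png

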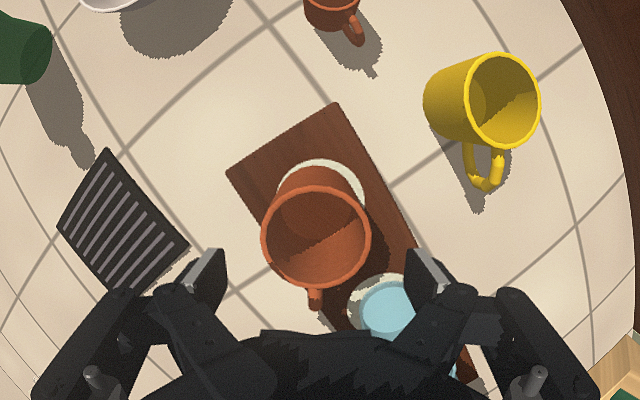

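View pics/s1.png

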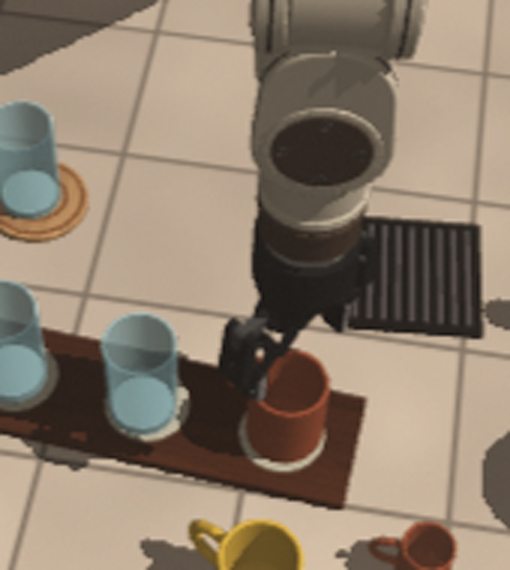

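Wrist view: the teacup rim, centred near (316,238), sits between the pads at about (210,275) and (425,275). The handle at (315,298) is perpendicular to the jaws and the neighbouring cup is clear. I descend and grip.

Emit:
{"name": "step_arm", "arguments": {"deltas": [[[0, 0, -1], [0, 0, 0]], [[0, 0, -2], [0, 0, 0]], [[0, 0, -3], [0, 0, 0]], [[0, 0, -4], [0, 0, 0]], [[0, 0, -5], [0, 0, 0]], [[0, 0, -6], [0, 0, 0]], [[0, 0, -6.6], [0, 0, 0]], [[0, 0, -6.6], [0, 0, 0]]]}}

```text
t: 3.2
position: [0.6569, 0.0743, 0.072]
tool_rot: [[0.585, 0.811, -0.001], [0.811, -0.585, 0.002], [0.001, -0.001, -1.0]]
force: [0.2, 0.1, -0.1]
gripper_width: 0.0857
```

Emit:
{"name": "step_arm", "arguments": {"deltas": [[[0, 0, 0], [0, 0, 0]], [[0, 0, 0], [0, 0, 0]], [[0, 0, 0], [0, 0, 0]], [[0, 0, 0], [0, 0, 0]], [[0, 0, 0], [0, 0, 0]], [[0, 0, 0], [0, 0, 0]], [[0, 0, 0], [0, 0, 0]], [[0, 0, 0], [0, 0, 0]]], "gripper": 5.5, "grip_force": 35}}

```text
t: 4.2
position: [0.6573, 0.0744, 0.0725]
tool_rot: [[0.585, 0.811, 0.0], [0.811, -0.585, 0.002], [0.002, -0.001, -1.0]]
force: [-0.5, 0.7, 5.6]
gripper_width: 0.064
```

```bash
python3 st.py
```

```text
4.2 [0.6573 0.0744 0.0725] yaw -35.8 z [ 0.     0.002 -1.   ] q [6.400e+00 3.870e+01 1.180e+01 6.300e+01 1.000e-01 1.322e+02] F [-0.5  0.7  5.6] w 0.064
```

Emit:
{"name": "step_arm", "arguments": {"deltas": [[[0, 0, 0.7], [0, 0, 0]], [[0, 0, 1.8], [0, 0, 0]], [[0, 0, 3], [0, 0, 0]], [[-1, 0.5, 4], [0, 0, 0]], [[-3, 1.5, 4.5], [0, 0, 0]], [[-6, 3, 4.5], [0, 0, 0]], [[-9, 4.5, 4.5], [0, 0, 0]], [[-12, 6, 4.5], [0, 0, 0]]]}}

```text
t: 5.2
position: [0.5356, 0.1351, 0.1182]
tool_rot: [[0.585, 0.811, 0.001], [0.811, -0.585, 0.002], [0.002, -0.001, -1.0]]
force: [-0.3, 1.9, -1.2]
gripper_width: 0.0638
```

```bash
python3 st.py
python3 - <<'E'
from h import *
save(read_camera("scene"),"s2.png",(250,80,450,270),3)
E
```

```text
5.2 [0.5356 0.1351 0.1182] yaw -35.8 z [ 0.001  0.002 -1.   ] q [ 1.410e+01  2.490e+01 -4.800e+00  6.020e+01  1.000e-01  1.399e+02] F [-0.3  1.9 -1.2] w 0.0638
```

View pics/s2.png

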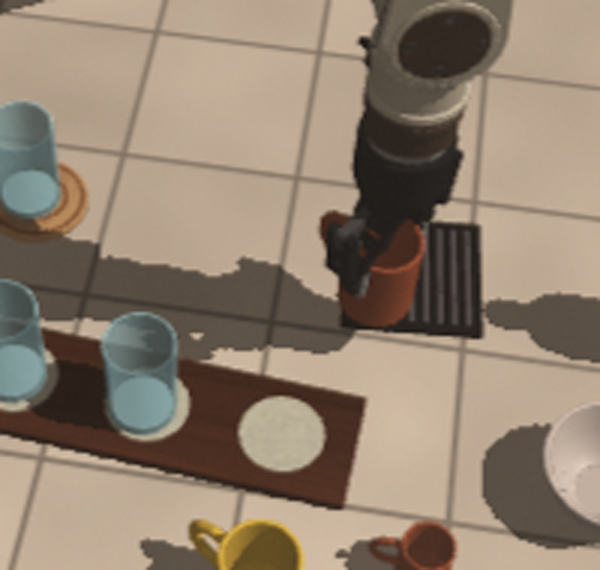

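The cup is held and mark 2 is exposed at about (344,224) in the full scene image. I move over the mat and lower.

Emit:
{"name": "step_arm", "arguments": {"deltas": [[[-3, 1.3, 0], [0, 0, 0]], [[-5.5, 2.5, 0], [0, 0, 0]], [[-6.9, 3.2, -0.5], [0, 0, 0]], [[-6.9, 3.2, -1.5], [0, 0, 0]], [[-6.9, 3.2, -2.5], [0, 0, 0]], [[-6.9, 3.2, -3.5], [0, 0, 0]], [[-6.9, 3.2, -4.2], [0, 0, 0]], [[-6.9, 3.2, -4.5], [0, 0, 0]]]}}

```text
t: 6.25
position: [0.4619, 0.1682, 0.0718]
tool_rot: [[0.583, 0.812, -0.007], [0.812, -0.583, 0.003], [-0.002, -0.007, -1.0]]
force: [-0.0, 1.1, -1.9]
gripper_width: 0.0639
```

```bash
python3 st.py
python3 - <<'E'
from m import *
c=read_camera("scene");save(c,"s3.png",(250,80,450,270),3)
h=hsv(c);V=h[:,:,2];S=h[:,:,1]
k=big(((S<95)&(V>100)).astype(np.uint8)*255,(325,205,365,242));print("mark2",rcirc(cplane(c,k,.012)))
# teacup bottom from cloud
P=cloud(c,(340,130,430,205));
E
```

```text
6.25 [0.4619 0.1682 0.0718] yaw -35.7 z [-0.007  0.003 -1.   ] q [ 19.9  22.2 -17.3  50.8   0.3 145.5] F [-0.   1.1 -1.9] w 0.0639
mark2 (array([0.6591, 0.0727]), np.float64(0.0367), 78, np.float64(0.002))
```

View pics/s3.png

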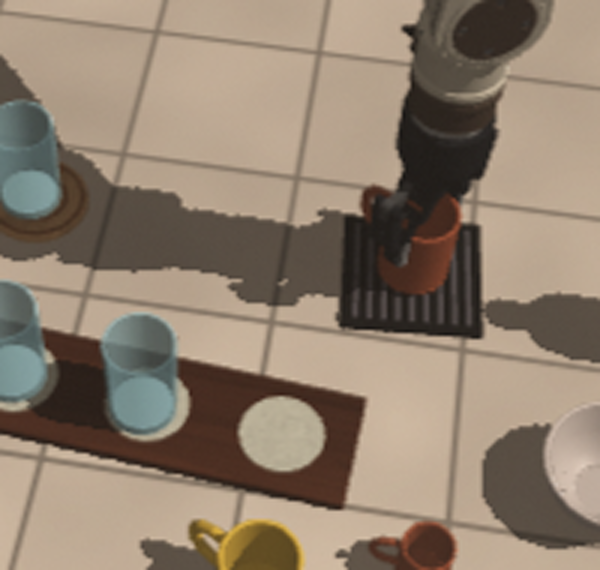

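```bash
python3 st.py
```

```text
6.3 [0.4618 0.1683 0.0718] yaw -35.7 z [-0.006  0.003 -1.   ] q [ 19.9  22.2 -17.3  50.8   0.3 145.5] F [-0.2 -0.1 -1.6] w 0.064
```

Emit:
{"name": "step_arm", "arguments": {"deltas": [[[0.2, 0, 0], [0, 0, 0]], [[0.5, 0, 0], [0, 0, 0]], [[0.5, 0, -0.1], [0, 0, 0]], [[0.5, 0, -0.2], [0, 0, 0]], [[0.5, 0, -0.3], [0, 0, 0]], [[0.5, 0, -0.4], [0, 0, 0]], [[0.5, 0, -0.45], [0, 0, 0]], [[0.5, 0, -0.45], [0, 0, 0]]]}}

```text
t: 7.3
position: [0.4668, 0.1682, 0.0673]
tool_rot: [[0.583, 0.812, -0.006], [0.812, -0.583, 0.003], [-0.002, -0.007, -1.0]]
force: [-0.2, -0.6, -1.8]
gripper_width: 0.0637
```

```bash
python3 st.py
```

```text
7.3 [0.4668 0.1682 0.0673] yaw -35.7 z [-0.006  0.003 -1.   ] q [ 19.7  23.  -16.9  50.5   0.3 145.3] F [-0.2 -0.6 -1.8] w 0.0637
```

Emit:
{"name": "step_arm", "arguments": {"deltas": [[[0, 0, 0], [-0.003, -0.006, 0]], [[0, 0, -0.03], [-0.003, -0.006, 0]], [[0, 0, -0.06], [-0.003, -0.006, 0]], [[0, 0, -0.08], [-0.003, -0.006, 0]], [[0, 0, -0.1], [-0.003, -0.006, 0]], [[0, 0, -0.12], [-0.003, -0.006, 0]], [[0, 0, -0.14], [-0.003, -0.006, 0]], [[0, 0, -0.14], [-0.003, -0.006, 0]]]}}

```text
t: 8.3
position: [0.4668, 0.1682, 0.0665]
tool_rot: [[0.583, 0.812, -0.0], [0.812, -0.583, -0.0], [-0.0, -0.0, -1.0]]
force: [-1.7, -1.0, 4.8]
gripper_width: 0.0637
```

```bash
python3 st.py
```

```text
8.3 [0.4668 0.1682 0.0665] yaw -35.7 z [-0. -0. -1.] q [ 19.8  22.9 -17.2  49.9  -0.  145.5] F [-1.7 -1.   4.8] w 0.0637
```

Contact reads 4.8 N at the expected height, so I release and then rise.

Emit:
{"name": "step_arm", "arguments": {"deltas": [[[0, 0, 0], [0, 0, 0]], [[0, 0, 0], [0, 0, 0]], [[0, 0, 0], [0, 0, 0]], [[0, 0, 0], [0, 0, 0]], [[0, 0, 0.5], [0, 0, 0]], [[0, 0, 2], [0, 0, 0]], [[0, 0, 4], [0, 0, 0]], [[0, 0, 7], [0, 0, 0]]], "gripper": 8.54}}

```text
t: 9.3
position: [0.4664, 0.1681, 0.1376]
tool_rot: [[0.583, 0.812, -0.001], [0.812, -0.583, -0.001], [-0.001, -0.001, -1.0]]
force: [0.3, 0.1, 0.7]
gripper_width: 0.0856
```

```bash
python3 st.py;  python3 - <<'E'
from h import *
save(read_camera("scene"),"s4.png",(220,80,450,270),3)
E
```

```text
9.3 [0.4664 0.1681 0.1376] yaw -35.7 z [-0.001 -0.001 -1.   ] q [ 19.8  18.1 -11.9  60.   -0.  145.5] F [0.3 0.1 0.7] w 0.0856
```

View pics/s4.png

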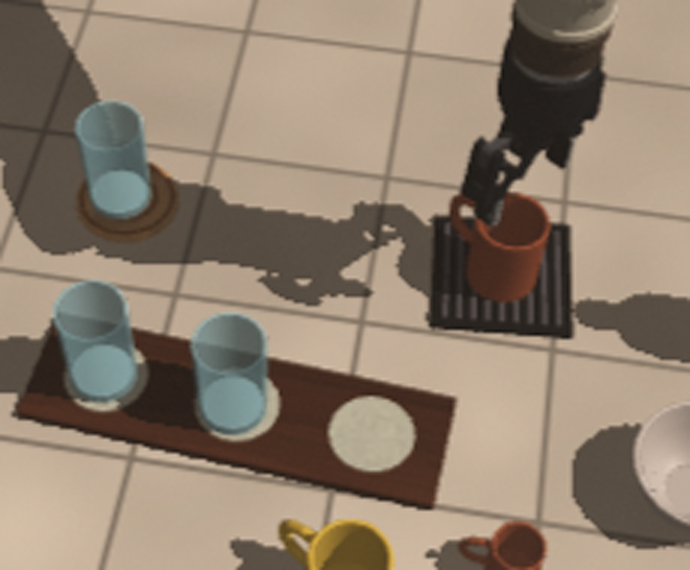

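The teacup stands upright on the mat (crop ~(505,250)). Next is cup C.

Emit:
{"name": "step_arm", "arguments": {"deltas": [[[0, -1, 2], [0, 0, 0]], [[-0.3, -5, 4.5], [0, 0, 0]], [[-0.7, -11, 5], [0, 0, 0]], [[-1.2, -17, 5], [0, 0, 0]], [[-1.7, -23, 5], [0, 0, 0]], [[-2.2, -29, 5], [0, 0, 0]], [[-2.5, -34, 5], [0, 0, 0]], [[-2.7, -37, 4], [0, 0, 0]]]}}

```text
t: 10.35
position: [0.4425, -0.2038, 0.184]
tool_rot: [[0.585, 0.811, 0.01], [0.811, -0.585, 0.0], [0.006, 0.008, -1.0]]
force: [0.2, 0.8, 0.5]
gripper_width: 0.0858
```

Emit:
{"name": "step_arm", "arguments": {"deltas": [[[0, 0, 0], [0, 0, 0]], [[0, 0, 0], [0, 0, 0]], [[0, 0, 0], [0, 0, 0]], [[0, 0, 0], [0, 0, 0]], [[0, 0, 0], [0, 0, 0]], [[0, 0, 0], [0, 0, 0]], [[0, 0, 0], [0, 0, 0]], [[0, 0, 0], [0, 0, 0]]]}}

```text
t: 11.35
position: [0.4425, -0.2038, 0.184]
tool_rot: [[0.585, 0.811, 0.01], [0.811, -0.585, 0.0], [0.006, 0.008, -1.0]]
force: [-0.4, 0.0, 0.3]
gripper_width: 0.0852
```

```bash
python3 st.py;  python3 - <<'E'
from m import *
save(read_camera("wrist"),"w5.png")
c=read_camera("scene")
P=cloud(c,(365,125,440,200));R=P[(P[:,2]>.08)&(P[:,2]<.1)];print("tea",rcirc(R[:,:2]))
P=cloud(c,(240,105,280,160));R=P[(P[:,2]>.095)&(P[:,2]<.115)];print("c",len(R),rcirc(R[:,:2]))
E
```

```text
11.35 [ 0.4425 -0.2038  0.184 ] yaw -35.8 z [ 0.01  0.   -1.  ] q [-24.9  14.4  -9.5  65.5   0.3 100.9] F [-0.4  0.   0.3] w 0.0852
tea (array([0.4668, 0.1683]), np.float64(0.0307), 138, np.float64(0.0025))
c 192 (array([ 0.4387, -0.2026]), np.float64(0.0292), 176, np.float64(0.0025))
```

View pics/w5.png

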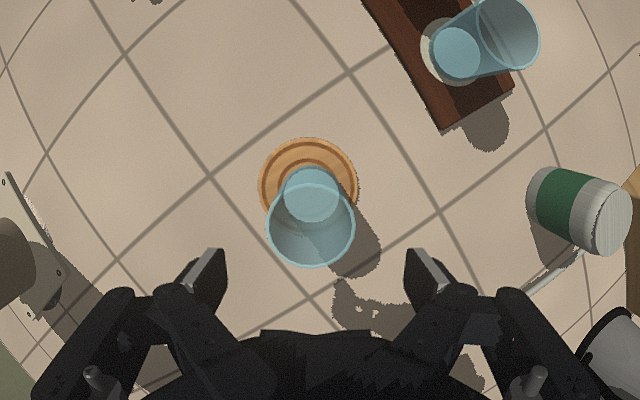

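Wrist view: cup C's rim (310,225) is between the pads and the coaster lies under it at (308,187). I correct the small offset and tilt and descend.

Emit:
{"name": "step_arm", "arguments": {"deltas": [[[-0.35, 0.1, 0], [0, 0.01, 0]], [[-0.35, 0.1, -1.5], [0, 0.01, 0]], [[-0.35, 0.1, -3], [0, 0.01, 0]], [[-0.35, 0.1, -4.5], [0, 0.01, 0]], [[-0.35, 0.1, -6], [0, 0.01, 0]], [[-0.35, 0.1, -7.5], [0, 0.01, 0]], [[-0.35, 0.1, -9], [0, 0.01, 0]], [[-0.35, 0.1, -9.9], [0, 0.01, 0]]]}}

```text
t: 12.45
position: [0.4386, -0.2027, 0.0842]
tool_rot: [[0.585, 0.811, -0.001], [0.811, -0.585, 0.001], [-0.0, -0.001, -1.0]]
force: [-0.0, 0.7, -0.5]
gripper_width: 0.0852
```

Emit:
{"name": "step_arm", "arguments": {"deltas": [[[0, 0, 0], [0, 0, 0]], [[0, 0, 0], [0, 0, 0]], [[0, 0, 0], [0, 0, 0]], [[0, 0, 0], [0, 0, 0]], [[0, 0, 0], [0, 0, 0]], [[0, 0, 0], [0, 0, 0]], [[0, 0, 0], [0, 0, 0]], [[0, 0, 0], [0, 0, 0]]], "gripper": 5.2, "grip_force": 30}}

```text
t: 13.45
position: [0.4387, -0.2027, 0.0844]
tool_rot: [[0.585, 0.811, -0.001], [0.811, -0.585, 0.001], [-0.0, -0.001, -1.0]]
force: [-0.8, 0.6, 1.5]
gripper_width: 0.0621
```

```bash
python3 st.py
```

```text
13.45 [ 0.4387 -0.2027  0.0844] yaw -35.8 z [-0.001  0.001 -1.   ] q [-24.8  20.3 -17.9  51.8   0.  101. ] F [-0.8  0.6  1.5] w 0.0621
```

Emit:
{"name": "step_arm", "arguments": {"deltas": [[[0, 0, 0.7], [0, 0, 0]], [[0, 0, 2], [0, 0, 0]], [[0, 0, 4], [0, 0, 0]], [[0, 0, 6], [0, 0, 0]], [[0.3, 1, 8], [0, 0, 0]], [[1.2, 4, 9.5], [0, 0, 0]], [[2.5, 8, 10], [0, 0, 0]], [[4, 12, 10], [0, 0, 0]]]}}

```text
t: 14.45
position: [0.4795, -0.0819, 0.1862]
tool_rot: [[0.586, 0.81, 0.002], [0.81, -0.586, 0.0], [0.001, 0.001, -1.0]]
force: [-0.4, -0.3, -1.5]
gripper_width: 0.0619
```

```bash
python3 st.py;  python3 - <<'E'
from h import *
save(read_camera("scene"),"s6.png",(220,60,450,250),3)
E
```

```text
14.45 [ 0.4795 -0.0819  0.1862] yaw -35.9 z [ 0.002  0.    -1.   ] q [ -9.7  14.5  -9.   66.3   0.  116.2] F [-0.4 -0.3 -1.5] w 0.0619
```

View pics/s6.png

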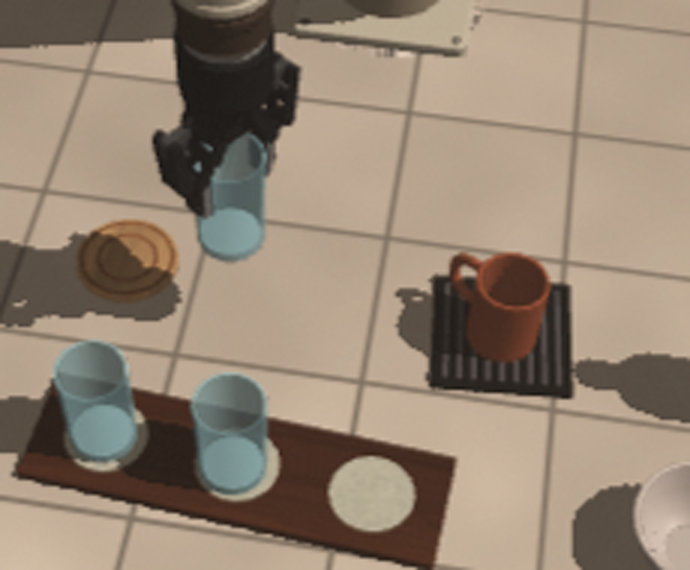

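Cup C is held upright (crop (232,200)) and the coaster is empty (crop (128,260)). I go round via x≈0.53 to mark 2.

Emit:
{"name": "step_arm", "arguments": {"deltas": [[[1.7, 4, 0], [0, 0, 0]], [[3.4, 8, 0], [0, 0, 0]], [[5, 12, 0], [0, 0, 0]], [[7.5, 14.5, 0], [0, 0, 0]], [[11, 15.3, 0], [0, 0, 0]], [[14.5, 15.5, 0], [0, 0, 0]], [[17, 15.5, 0], [0, 0, 0]], [[18, 15.5, 0], [0, 0, 0]]]}}

```text
t: 15.5
position: [0.662, 0.0774, 0.1859]
tool_rot: [[0.582, 0.813, 0.003], [0.813, -0.582, 0.004], [0.005, 0.0, -1.0]]
force: [0.1, 0.8, -1.4]
gripper_width: 0.0617
```

```bash
python3 st.py;  python3 - <<'E'
from m import *
c=read_camera("scene");save(c,"s7.png",(220,60,450,250),3)
h=hsv(c);H,Sa,V=[h[:,:,i].astype(int) for i in range(3)]
m=(H>=8)&(H<20)&(Sa>95)&(V>60)
k=big(m.astype(np.uint8)*255,(235,115,290,170));print("coaster S",rcirc(cplane(c,k,.008)))
c=read_camera("top");save(c,"t7.png",(215,90,425,290),3.0)
h=hsv(c);H,Sa,V=[h[:,:,i].astype(int) for i in range(3)]
m=(H>=8)&(H<21)&(Sa>80)
k=big(m.astype(np.uint8)*255,(355,235,425,295));print("coaster T",rcirc(cplane(c,k,.008)))
E
```

```text
15.5 [0.662  0.0774 0.1859] yaw -35.6 z [ 0.003  0.004 -1.   ] q [  6.6  34.8  22.2  77.3   0.2 132.2] F [ 0.1  0.8 -1.4] w 0.0617
coaster S (array([ 0.4414, -0.1968]), np.float64(0.0493), 87, np.float64(0.0024))
coaster T (array([ 0.4405, -0.1963]), np.float64(0.0486), 108, np.float64(0.0019))
```

View pics/s7.png

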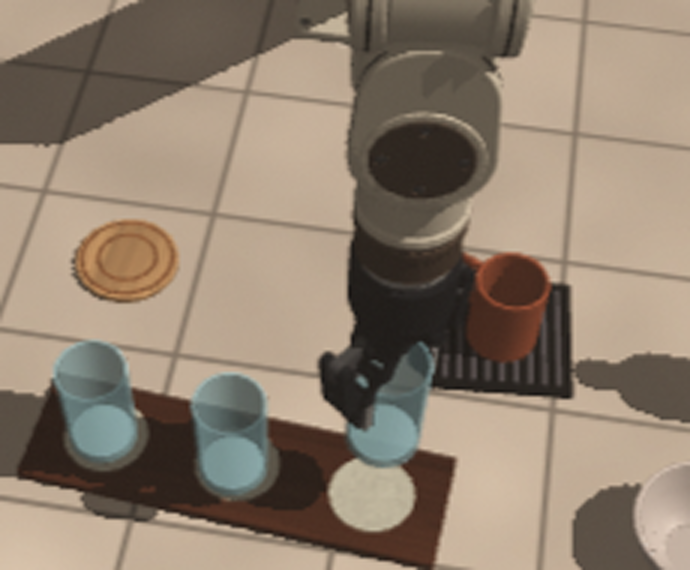

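Emit:
{"name": "step_arm", "arguments": {"deltas": [[[-0.2, -0.4, 0], [-0.004, 0.003, 0]], [[-0.2, -0.4, -1.2], [-0.004, 0.003, 0]], [[-0.2, -0.4, -2.8], [-0.004, 0.003, 0]], [[-0.2, -0.4, -4.5], [-0.004, 0.003, 0]], [[-0.2, -0.4, -6.2], [-0.004, 0.003, 0]], [[-0.2, -0.4, -7.8], [-0.004, 0.003, 0]], [[-0.2, -0.4, -8.8], [-0.004, 0.003, 0]], [[-0.2, -0.4, -9.1], [-0.004, 0.003, 0]]]}}

```text
t: 16.6
position: [0.6589, 0.0733, 0.0936]
tool_rot: [[0.582, 0.813, -0.002], [0.813, -0.582, 0.0], [-0.001, -0.002, -1.0]]
force: [-0.4, -1.4, -1.0]
gripper_width: 0.062
```

```bash
python3 st.py;  python3 - <<'E'
from m import *
c=read_camera("scene");save(c,"s8.png",(290,140,400,260),5)
for n in("scene","top"):
    c=read_camera(n)
    X=np.array(get_state()["position"])
    print(n,[np.round(proj(c,p),1) for p in((.66,.073,.012),(.66,.073,.018))])
E
```

```text
16.6 [0.6589 0.0733 0.0936] yaw -35.6 z [-0.002  0.    -1.   ] q [  6.3  38.   13.8  65.9   0.  131.9] F [-0.4 -1.4 -1. ] w 0.062
scene [array([343.5, 224.3]), array([343.7, 223.2])]
top [array([289.5, 178. ]), array([289.3, 177.5])]
```

View pics/s8.png

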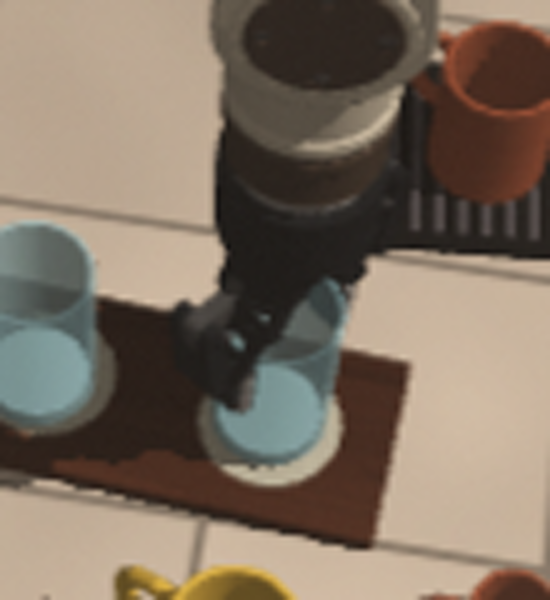

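Emit:
{"name": "step_arm", "arguments": {"deltas": [[[0.1, 0, -0.1], [0, -0.002, 0]], [[0.1, 0, -0.2], [0, -0.002, 0]], [[0.1, 0, -0.3], [0, -0.002, 0]], [[0.1, 0, -0.38], [0, -0.002, 0]], [[0.1, 0, -0.44], [0, -0.002, 0]], [[0.1, 0, -0.49], [0, -0.002, 0]], [[0.1, 0, -0.53], [0, -0.002, 0]], [[0.1, 0, -0.56], [0, -0.002, 0]]]}}

```text
t: 17.75
position: [0.6607, 0.0734, 0.0895]
tool_rot: [[0.582, 0.813, 0.002], [0.813, -0.582, 0.0], [0.002, 0.002, -1.0]]
force: [-0.1, -0.5, -1.0]
gripper_width: 0.0617
```

```bash
python3 st.py
```

```text
17.75 [0.6607 0.0734 0.0895] yaw -35.6 z [ 0.002  0.    -1.   ] q [  6.3  38.2  13.5  65.2   0.  131.9] F [-0.1 -0.5 -1. ] w 0.0617
```

Not in contact yet, so I creep on.

Emit:
{"name": "step_arm", "arguments": {"deltas": [[[-0.05, -0.03, 0], [0, 0.001, 0]], [[-0.05, -0.03, -0.03], [0, 0.001, 0]], [[-0.05, -0.03, -0.06], [0, 0.001, 0]], [[-0.05, -0.03, -0.09], [0, 0.001, 0]], [[-0.05, -0.03, -0.11], [0, 0.001, 0]], [[-0.05, -0.03, -0.13], [0, 0.001, 0]], [[-0.05, -0.03, -0.15], [0, 0.001, 0]], [[-0.05, -0.03, -0.15], [0, 0.001, 0]]]}}

```text
t: 18.75
position: [0.6604, 0.0732, 0.0885]
tool_rot: [[0.582, 0.813, 0.002], [0.813, -0.582, 0.001], [0.002, 0.001, -1.0]]
force: [-0.5, 1.4, 3.6]
gripper_width: 0.0621
```

```bash
python3 st.py
```

```text
18.75 [0.6604 0.0732 0.0885] yaw -35.6 z [ 0.002  0.001 -1.   ] q [  6.3  38.2  13.4  65.1   0.  131.9] F [-0.5  1.4  3.6] w 0.0621
```

Contact. I release, then go straight up.

Emit:
{"name": "step_arm", "arguments": {"deltas": [[[0, 0, 0], [0, 0, 0]], [[0, 0, 0], [0, 0, 0]], [[0, 0, 0], [0, 0, 0]], [[0, 0, 0], [0, 0, 0]], [[0, 0, 0.5], [0, 0, 0]], [[0, 0, 2], [0, 0, 0]], [[0, 0, 4], [0, 0, 0]], [[0, 0, 7], [0, 0, 0]]], "gripper": 8.54}}

```text
t: 19.75
position: [0.66, 0.0731, 0.1595]
tool_rot: [[0.582, 0.813, 0.001], [0.813, -0.582, 0.001], [0.001, 0.001, -1.0]]
force: [0.2, 0.0, -0.0]
gripper_width: 0.0853
```

```bash
python3 st.py
python3 - <<'E'
from m import *
c=read_camera("scene");save(c,"s9.png",(220,60,450,250),3)
for n,b in(("tea",(365,135,440,205)),("c",(325,175,370,245))):
    P=cloud(c,b);print(n,np.percentile(P[:,2],90))
    z=(.078,.1) if n=="tea" else (.098,.118)
    R=P[(P[:,2]>z[0])&(P[:,2]<z[1])];print(n,len(R),rcirc(R[:,:2]))
E
```

```text
19.75 [0.66   0.0731 0.1595] yaw -35.6 z [ 0.001  0.001 -1.   ] q [  6.3  35.3  19.3  73.9   0.  131.9] F [ 0.2  0.  -0. ] w 0.0853
tea 0.07925309881352716
tea 171 (array([0.4673, 0.1684]), np.float64(0.031), 138, np.float64(0.0025))
c 0.23977120135195581
c 178 (array([0.6615, 0.0725]), np.float64(0.0292), 172, np.float64(0.0025))
```

View pics/s9.png

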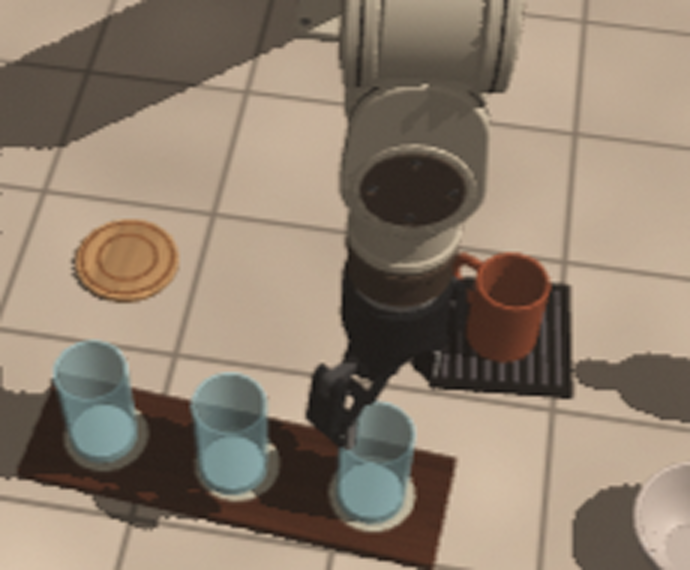

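Cup C stands on mark 2, about 1 mm from its centre. Now back to the teacup at (0.467, 0.168).

Emit:
{"name": "step_arm", "arguments": {"deltas": [[[-0.5, 0.2, 1.5], [0, 0, 0]], [[-3, 1.5, 1.5], [0, 0, 0]], [[-7, 3.5, 1], [0, 0, 0]], [[-11, 5.5, 0], [0, 0, 0]], [[-15, 7.5, -1], [0, 0, 0]], [[-18, 9, -2], [0, 0, 0]], [[-19.3, 9.5, -2.5], [0, 0, 0]], [[-19.3, 9.5, -2.5], [0, 0, 0]]]}}

```text
t: 20.8
position: [0.4694, 0.1686, 0.1408]
tool_rot: [[0.581, 0.814, 0.011], [0.814, -0.581, 0.001], [0.007, 0.008, -1.0]]
force: [0.5, 0.1, -0.5]
gripper_width: 0.0852
```

```bash
python3 st.py
python3 - <<'E'
from h import *
save(read_camera("wrist"),"w10.png")
E
```

```text
20.8 [0.4694 0.1686 0.1408] yaw -35.5 z [ 0.011  0.001 -1.   ] q [ 1.980e+01  1.780e+01 -1.190e+01  5.970e+01 -1.000e-01  1.454e+02] F [ 0.5  0.1 -0.5] w 0.0852
```

View pics/w10.png

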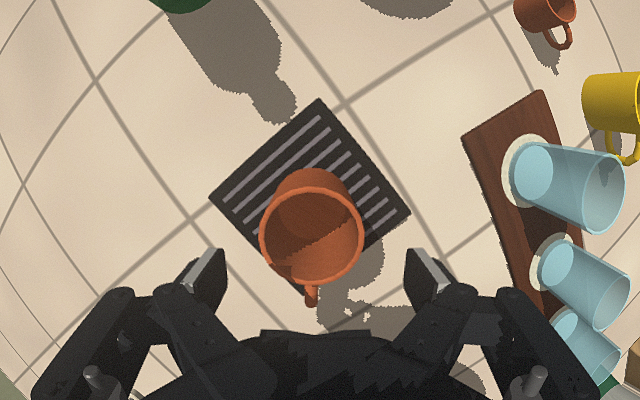

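The cup is between the pads at (312,235). I correct the 2 mm offset and the tilt, go down to z 0.0665 and grip.

Emit:
{"name": "step_arm", "arguments": {"deltas": [[[-0.25, 0, 0], [-0.001, 0.011, 0]], [[-0.25, 0, -1.2], [-0.001, 0.011, 0]], [[-0.25, 0, -2.4], [-0.001, 0.011, 0]], [[-0.25, 0, -3.6], [-0.001, 0.011, 0]], [[-0.25, 0, -4.8], [-0.001, 0.011, 0]], [[-0.25, 0, -6], [-0.001, 0.011, 0]], [[-0.25, 0, -7], [-0.001, 0.011, 0]], [[-0.25, 0, -7.4], [-0.001, 0.011, 0]]]}}

```text
t: 21.85
position: [0.4676, 0.1683, 0.0663]
tool_rot: [[0.582, 0.813, -0.0], [0.813, -0.582, 0.0], [0.0, -0.0, -1.0]]
force: [-0.0, 1.1, 0.6]
gripper_width: 0.0854
```

Emit:
{"name": "step_arm", "arguments": {"deltas": [[[0, 0, 0], [0, 0, 0]], [[0, 0, 0], [0, 0, 0]], [[0, 0, 0], [0, 0, 0]], [[0, 0, 0], [0, 0, 0]], [[0, 0, 0], [0, 0, 0]], [[0, 0, 0], [0, 0, 0]], [[0, 0, 0], [0, 0, 0]], [[0, 0, 0], [0, 0, 0]]], "gripper": 5.5, "grip_force": 35}}

```text
t: 22.85
position: [0.4677, 0.1684, 0.0664]
tool_rot: [[0.582, 0.813, -0.0], [0.813, -0.582, 0.0], [0.0, -0.0, -1.0]]
force: [-2.1, -0.1, 0.3]
gripper_width: 0.0639
```

```bash
python3 st.py
```

```text
22.85 [0.4677 0.1684 0.0664] yaw -35.6 z [-0.  0. -1.] q [ 19.8  22.9 -17.1  50.    0.  145.4] F [-2.1 -0.1  0.3] w 0.0639
```

Emit:
{"name": "step_arm", "arguments": {"deltas": [[[0, 0, 0.7], [0, 0, 0]], [[0, 0, 2], [0, 0, 0]], [[0, -0.5, 3.5], [0, 0, 0]], [[0, -2.5, 4.5], [0, 0, 0]], [[0, -6, 5], [0, 0, 0]], [[-0.3, -10, 5], [0, 0, 0]], [[-0.7, -14, 5], [0, 0, 0]], [[-1.1, -18, 5], [0, 0, 0]]]}}

```text
t: 23.85
position: [0.4569, -0.0131, 0.1177]
tool_rot: [[0.582, 0.813, 0.002], [0.813, -0.582, 0.0], [0.001, 0.001, -1.0]]
force: [0.3, 0.3, -1.5]
gripper_width: 0.0639
```

```bash
python3 st.py
```

```text
23.85 [ 0.4569 -0.0131  0.1177] yaw -35.6 z [ 0.002  0.    -1.   ] q [ -1.7  15.3 -19.4  55.2   0.  123.9] F [ 0.3  0.3 -1.5] w 0.0639
```

Emit:
{"name": "step_arm", "arguments": {"deltas": [[[-0.4, -4, 0], [0, 0, 0]], [[-0.8, -8, 0], [0, 0, 0]], [[-1.2, -12, 0], [0, 0, 0]], [[-1.4, -15, 0], [0, 0, 0]], [[-1.6, -17.5, 0], [0, 0, 0]], [[-1.6, -18.3, 0], [0, 0, 0]], [[-1.6, -18.3, 0], [0, 0, 0]], [[-1.6, -18.3, 0], [0, 0, 0]]]}}

```text
t: 24.85
position: [0.4409, -0.1953, 0.1178]
tool_rot: [[0.581, 0.814, 0.002], [0.814, -0.581, 0.001], [0.001, 0.001, -1.0]]
force: [-0.4, 0.6, -1.3]
gripper_width: 0.0638
```

```bash
python3 st.py
python3 - <<'E'
from h import *
save(read_camera("scene"),"s11.png",(220,60,450,250),3)
E
```

```text
24.85 [ 0.4409 -0.1953  0.1178] yaw -35.5 z [ 0.002  0.001 -1.   ] q [-2.390e+01  1.780e+01 -1.570e+01  5.640e+01  1.000e-01  1.016e+02] F [-0.4  0.6 -1.3] w 0.0638
```

View pics/s11.png

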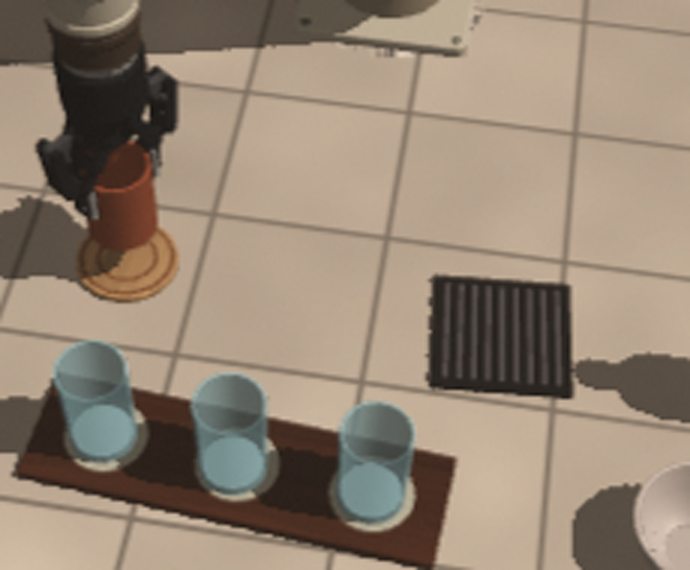

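The teacup hangs over the coaster, base at crop (122,230). I lower it to just above contact.

Emit:
{"name": "step_arm", "arguments": {"deltas": [[[0, -0.1, -0.3], [-0.001, 0.002, 0]], [[0, -0.1, -1], [-0.001, 0.002, 0]], [[0, -0.1, -2], [-0.001, 0.002, 0]], [[0, -0.1, -3], [-0.001, 0.002, 0]], [[0, -0.1, -3.8], [-0.001, 0.002, 0]], [[0, -0.1, -4.3], [-0.001, 0.002, 0]], [[0, -0.1, -4.6], [-0.001, 0.002, 0]], [[0, -0.1, -4.75], [-0.001, 0.002, 0]]]}}

```text
t: 25.9
position: [0.441, -0.1963, 0.0702]
tool_rot: [[0.581, 0.814, -0.0], [0.814, -0.581, -0.001], [-0.001, 0.0, -1.0]]
force: [-0.3, -0.6, -1.6]
gripper_width: 0.0641
```

```bash
python3 st.py
```

```text
25.9 [ 0.441  -0.1963  0.0702] yaw -35.5 z [-0.    -0.001 -1.   ] q [-24.   21.3 -19.   49.7  -0.  101.5] F [-0.3 -0.6 -1.6] w 0.0641
```

Emit:
{"name": "step_arm", "arguments": {"deltas": [[[0, 0, -0.03], [0, 0, 0]], [[0, 0, -0.07], [0, 0, 0]], [[0, 0, -0.1], [0, 0, 0]], [[0, 0, -0.13], [0, 0, 0]], [[0, 0, -0.16], [0, 0, 0]], [[0, 0, -0.18], [0, 0, 0]], [[0, 0, -0.2], [0, 0, 0]], [[0, 0, -0.2], [0, 0, 0]]]}}

```text
t: 26.9
position: [0.441, -0.1963, 0.0684]
tool_rot: [[0.581, 0.814, -0.0], [0.814, -0.581, -0.001], [-0.001, 0.0, -1.0]]
force: [-0.7, 0.4, 0.5]
gripper_width: 0.0639
```

```bash
python3 st.py
```

```text
26.9 [ 0.441  -0.1963  0.0684] yaw -35.5 z [-0.    -0.001 -1.   ] q [-24.   21.4 -19.2  49.4  -0.  101.5] F [-0.7  0.4  0.5] w 0.0639
```

Contact is beginning. I press 0.3 mm more, release and rise.

Emit:
{"name": "step_arm", "arguments": {"deltas": [[[0, 0, -0.03], [0, 0, 0]], [[0, 0, -0.04], [0, 0, 0]], [[0, 0, -0.04], [0, 0, 0]], [[0, 0, -0.04], [0, 0, 0]], [[0, 0, -0.04], [0, 0, 0]], [[0, 0, -0.04], [0, 0, 0]], [[0, 0, -0.04], [0, 0, 0]], [[0, 0, -0.04], [0, 0, 0]]]}}

```text
t: 27.9
position: [0.441, -0.1963, 0.0683]
tool_rot: [[0.581, 0.814, 0.0], [0.814, -0.581, -0.001], [-0.001, 0.0, -1.0]]
force: [-2.2, 1.1, 5.3]
gripper_width: 0.0638
```

Emit:
{"name": "step_arm", "arguments": {"deltas": [[[0, 0, 0], [0, 0, 0]], [[0, 0, 0], [0, 0, 0]], [[0, 0, 0], [0, 0, 0]], [[0, 0, 0], [0, 0, 0]], [[0, 0, 0.5], [0, 0, 0]], [[0, 0, 2], [0, 0, 0]], [[0, 0, 4], [0, 0, 0]], [[0, 0, 7], [0, 0, 0]]], "gripper": 8.54}}

```text
t: 28.9
position: [0.4403, -0.196, 0.1386]
tool_rot: [[0.581, 0.814, -0.002], [0.814, -0.581, 0.0], [-0.001, -0.001, -1.0]]
force: [-0.1, 0.3, 0.6]
gripper_width: 0.0855
```

Emit:
{"name": "step_arm", "arguments": {"deltas": [[[0, 0, 3], [0, 0, 0]], [[0, 2, 6], [0, 0, 0]], [[0, 6, 9], [0, 0, 0]], [[0, 11, 10], [0, 0, 0]], [[0, 16, 10], [0, 0, 0]], [[0, 21, 10], [0, 0, 0]], [[0, 24, 10], [0, 0, 0]], [[0, 24, 10], [0, 0, 0]]]}}

```text
t: 29.9
position: [0.4402, 0.0456, 0.239]
tool_rot: [[0.578, 0.816, -0.001], [0.816, -0.578, 0.0], [-0.001, -0.001, -1.0]]
force: [-0.1, -0.1, -0.6]
gripper_width: 0.0852
```

```bash
python3 st.py
python3 - <<'E'
from m import *
import pickle
S0=pickle.load(open("scene0.pkl","rb"))
c=read_camera("scene");save(c,"s12.png");t=read_camera("top");save(t,"t12.png",(215,90,425,290),3.0)
P=cloud(c,(235,100,285,165));R=P[(P[:,2]>.079)&(P[:,2]<.1)];print("tea",np.percentile(P[:,2],99),rcirc(R[:,:2]))
P=cloud(c,(325,175,370,245));R=P[(P[:,2]>.098)&(P[:,2]<.118)];print("c",len(R),rcirc(R[:,:2]))
for n,b in(("a",(232,170,270,215)),("b",(280,180,315,228))):
    for k in(S0,c):
        P=cloud(k,b);R=P[(P[:,2]>.098)&(P[:,2]<.118)];print(n,rcirc(R[:,:2]))
E
```

```text
29.9 [0.4402 0.0456 0.239 ] yaw -35.3 z [-0.001  0.    -1.   ] q [  5.9   7.8  -9.4  72.9   0.  131.2] F [-0.1 -0.1 -0.6] w 0.0852
tea 0.08843012607469398 (array([ 0.4408, -0.1958]), np.float64(0.0307), 142, np.float64(0.0025))
c 226 (array([0.6613, 0.0726]), np.float64(0.0292), 220, np.float64(0.0025))
a (array([ 0.6422, -0.1676]), np.float64(0.0293), 208, np.float64(0.0025))
a (array([ 0.6424, -0.1678]), np.float64(0.0293), 202, np.float64(0.0025))
b (array([ 0.6545, -0.0492]), np.float64(0.0291), 211, np.float64(0.0025))
b (array([ 0.6542, -0.0492]), np.float64(0.0292), 217, np.float64(0.0025))
```

View pics/s12.png

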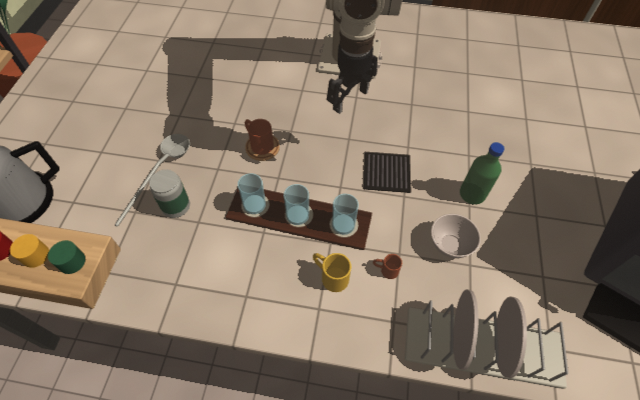

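View pics/t12.png

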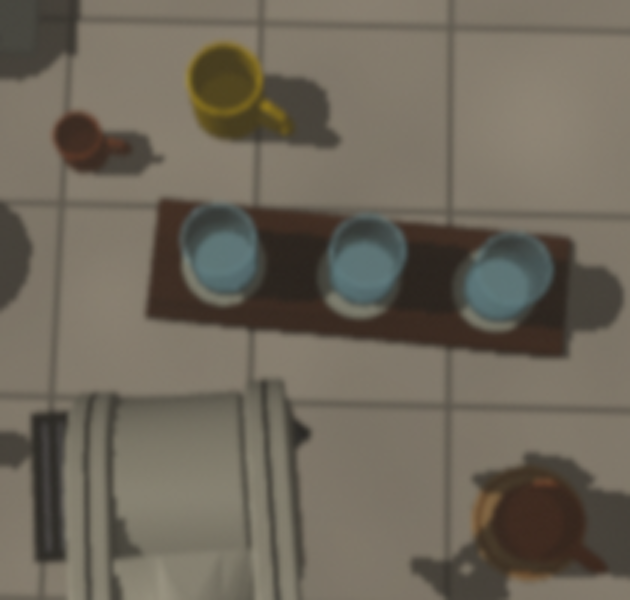

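The scene view shows the three acrylic cups in a row at (251,192), (297,203) and (344,212). The teacup is on the coaster at (261,140), the mat is empty and the robot is clear. I hand the job in.

```bash
python3 -c "
from bench import *
print(close_job())"
```

```text
the job is handed in; nothing more can be done
None
```

The swap is done and handed in at about 30 s of the 64 s allowed. The teacup went to the mat, cup C went straight from the coaster to mark 2, and the teacup then went from the mat to the coaster. Each was lowered until the wrist showed light contact (about 4–5 N) before release.

Last checks:
- **Teacup:** it stands at (0.441, -0.196), within 1 mm of the measured coaster centre.
- **Cup C:** it stands at (0.661, 0.073), 1–2 mm from mark 2. My two measurements of that mark differed by 2 mm, so I aimed between them.
- **Cups A and B:** they are unmoved, with the before and after readings agreeing to 0.3 mm.
- **Surroundings:** I compared the other objects by eye in the before and after pictures, and they look undisturbed. The gripper is open and touching nothing.

Some moves ended 2–5 mm off their commanded position. I corrected each before setting a cup down.

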